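Hang the car key on the key carousel

TASK

Gently turn the key carousel until its one empty hook points straight towards the near edge of the cabinet, the side the robot stands on; then pick up the car key lying on the cabinet top and hang it by its steel shackle on that hook. Leave it hanging freely and at rest, with that hook still facing the near edge. Do not push the remotes, phone, tealight holder or tin about.

Things in the scene. Friction and masses are not known exactly. Their poses are not given: they have to be found in the camera images.
- stand: Fixed, weighted round bamboo base of the key carousel, 132 mm across; origin on the turning axis at the cabinet top, never yawed: -x is the near side. On it turn a 16 mm post, a 44 mm hub (179 to 197 mm high) with five wire hooks 72 degrees apart, and a knob. Four hooks carry keys, an opener or a garage remote, up to 34 mm wide, hanging to 93 mm below the hooks; one hook is empty.
- knob (a point): Centre, 244 mm above the cabinet top, of the round bamboo knob on top of the carousel, on its turning axis. Knob 34 mm across, from 225 to 262 mm high, on a 14 mm neck; the hook tips below reach 205 mm. Turning it turns post, hub and hooks together against light friction (0.05 N m); it stays where it is left.
- carousel (a joint): Angle of the carousel, rad, growing counter-clockwise seen from above; at 0 (or 6.283) the empty hook points straight to the near edge of the cabinet (-x). No stops within two turns. It starts anywhere from 0.9 to 5.38.
- free_hook (a point): Crook (lowest point) of the empty hook, centre of its 5 mm wire: 52 mm from the turning axis, 180 mm above the cabinet top. Its -x axis points outwards along the hook, z up; the axes turn with the carousel. From the hub (19 mm from the axis, 187 mm high) the wire falls gently outwards to this crook, then rises over (59 mm, 184 mm) to the tip.
- free_hook_tip (a point): Tip of the empty hook, a 7 mm ball, 68 mm from the turning axis, 201 mm above the cabinet top, 16 mm further out and 21 mm higher than the crook. Axes as free_hook.
- key_centre (a point): Centre, half-way up, of the car key: black plastic fob 68 mm long (x), 38 wide (y), 14 thick (z), three grey buttons, a metal band round its edge, 65 to 105 g, lying flat, buttons up, shackle pointing away from the robot within 60 degrees. A steel D-shackle (4.5 mm wire), rigidly fixed to its +x end in the plane of the fob, reaches to 65 mm from this centre.
- key_eye (a point): Middle of the opening of the key's D-shackle, 51 mm from key_centre along the key's +x; the opening is 22 mm wide (y), runs from 40 to 60 mm from key_centre along x and is open along z; the hook goes through it. Axes as key_centre. When hung, the key's +x points up and the bow rests on the wire, this point some 7 mm below it.
- tealight: Bystander: empty clear glass tealight holder, a cup 72 mm across, 55 mm high; origin under its centre. Leave it in place.
- tin: Bystander: round stainless steel tin with a screw-top lid, 63 mm across, 52 mm high; origin under its centre. Leave it in place.
- silver_remote: Bystander: slim aluminium remote 150 x 38 x 11 mm, long along its x; origin under its centre. Leave it in place.
- soundbar_remote: Bystander: matte black remote 105 x 36 x 14 mm with a grey ring and buttons and no shackle; origin under its centre. Leave it in place.
- phone: Bystander: black phone lying flat, 147 x 71 x 8 mm; origin under its centre. Leave it in place.
Not all that is in view belongs to the job. What is shaped like the part that bears key_centre but orange is not meant.

How it is judged:
By the outcome, as a careful person would: the job done as asked, in the order asked, and still so for the second after the job is handed in, with the robot touching nothing.
It also fails if it takes over 70 s, if anything falls off the work surface, if the arm or the gripper's body presses on something with over 40 N, if the wrist force passes 120 N, or if a joint passes its speed limit or range.

ROBOT

A 6-joint arm with a two-finger parallel gripper is mounted at the origin on the work surface. World frame = base frame: x ahead of the robot, y to its left, z up, the work surface at z = 0. Lengths are in m, angles in rad, forces in N, time in s.
With the tool pointing down it reaches from about 0.225 to 0.875 m from the base axis. Payload 3.4 kg.
Tool frame: the origin (TCP) lies at the very end of the fingers, on their centre line; the grasp point (between the pads) lies 19 mm behind it (ctrl.hold_point_z is the distance from the TCP to the grasp point, in m); z points along the fingers, y is the direction in which the jaws open and shut (so a half turn about z gives the same grasp; the last joint's range is limited). The gripper opens to 85 mm and grips with 20 to 120 N. Pads are 22 mm wide; open, the fingers measure 114 mm over their backs; the gripper's body (76 mm by 85 mm) begins 54 mm behind the grasp point. The pads swing forward as they close: fully open they stand 13 mm farther back than shut.
Start: joints at [0.988, 0.276, 1.505, -0, 1.361, -0.121], TCP at [0.256, 0.515, 0.231] pointing down, gripper open.
Joint ranges: [-2.89, 2.89], [-0.75, 2.08], [0.22, 2.7], [-1.18, 4.32], [0.11, 2.71], [-2.7, 2.7]. Speed limits (rad/s): [2.57, 2.57, 3.14, 3.14, 3.14, 3.14].

INTERFACE

Orientations are given as [roll, pitch, yaw] about the fixed x, y, z axes, in that order (R = Rz(yaw) Ry(pitch) Rx(roll)).
In Python, from bench import ctrl gives the robot as it stands. The module is installed in compiled form; this text tells all that it offers.
- The arm moves only by the shell command python3 -m creep 'ROWS' [OPENING] [FORCE]. ROWS is JSON, a list of rows, each a list of 2 entries, a list of its own where there are three numbers: the shift along the tool's x, y, z in m, then the turn, a rotation vector about the tool's x, y, z in degrees. In form: [[[dx, dy, dz], [rx, ry, rz]], ...]. A call has 1 to 8 rows; each row shifts and turns the commanded pose from where the row before left it, along the tool's axes as they then stand; what a row does not reach is not made up. A row lasts 1/10 s, in which the tool goes at most 50 mm and 8.59 degrees, less where a joint would pass 70% of its speed; a pose out of reach is approached as far as the arm can. A call with a gripper value outside its range is refused whole. OPENING is the gripper command: -1 is fully open, 1 is shut, values between are in proportion, set as the call begins (- or left out, the last holds). The fingers move at their own pace and stop on an object; FORCE is the grip in N (left out, the last holds). Time passes only in rows, so rows that do not move let the fingers close. It gives the time, the measured TCP pose, the force and the opening at its end, in the units of the state.
- ctrl.state(): the state, without advancing time (a new reading comes with each control period).
- ctrl.snapshot(name): name is "scene" or "side" or "wrist"; returns a dict with "img" (384x512x3 uint8, red, green, blue), "fx", "fy", "cx", "cy" (pixels), "cam_to_world" (4x4, takes a point from camera to world coordinates). Camera axes: x right, y down, z forward; pixel columns grow to the right and rows downward; lengths in m; the calibration is good to about 2 mm. The wrist camera is an equidistant fisheye: a pixel r from the principal point sees the ray r / f radians off the axis. A picture is of the moment at which its call begins. There is no depth.
- ctrl.hand_in(): hands the job in, once; it reports no verdict.
The state is a dict: "time_s": time; "joint_positions": joint angles; "dq": joint speeds; "joint_torque": joint torques, N m; "eef_pos": TCP position; "ee_rot": TCP orientation; "ft_force": force on the tool from outside, world axes, zero at the start; "wrist_torque": the same for the moment, N m; "gripper_width": finger opening in m.
Only numpy, scipy, OpenCV 4.12 (cv2) and the standard library are available. Lean on these libraries where they do the work, as an engineer would, in place of code of your own. Each camera call takes 0.05 s, during which the arm holds its last target. There are 200 camera calls.

## Working session

There is one attempt and no reset: what is moved stays moved. The work goes in short steps, Python scripts to look and compute and a shell command to move; the robot and the scene stay as the last step left them, time stands still between calls to the robot, and variables do not carry over. Pictures are saved under pics/ and viewed, about 8 in all and at most 12, crops included, and the job is handed in when it is done.

```bash
mkdir -p pics; cat > h.py <<'E'
import numpy as np, cv2
from bench import ctrl
from scipy.spatial.transform import Rotation as R
def snap(n,f=None):
    s=ctrl.snapshot(n)
    if f: cv2.imwrite('pics/'+f,s['img'][:,:,::-1])
    return s
def ray(s,u,v,fish=False):
    M=np.array(s['cam_to_world']);a=(u-s['cx'])/s['fx'];b=(v-s['cy'])/s['fy']
    if fish:
        r=np.hypot(a,b);d=np.array([np.sin(r)*a/max(r,1e-9),np.sin(r)*b/max(r,1e-9),np.cos(r)])
    else: d=np.array([a,b,1.])
    return M[:3,3],M[:3,:3]@d
def onz(s,u,v,z,fish=False):
    o,d=ray(s,u,v,fish);return o+d*(z-o[2])/d[2]
def proj(s,p,fish=False):
    M=np.array(s['cam_to_world']);c=M[:3,:3].T@(np.asarray(p)-M[:3,3])
    if fish:
        r=np.arctan2(np.hypot(c[0],c[1]),c[2]);k=r/np.hypot(c[0],c[1]);return s['cx']+s['fx']*c[0]*k,s['cy']+s['fy']*c[1]*k
    return s['cx']+s['fx']*c[0]/c[2],s['cy']+s['fy']*c[1]/c[2]
E
python3 - <<'E'
from h import *
ims=[]
for n in("scene","side","wrist"):
    s=snap(n,n+'0.png');ims.append(s['img']);print(n,s['fx'],s['cx'],s['cy'],np.round(s['cam_to_world'],3).tolist())
a=np.hstack([cv2.resize(i,(400,300)) for i in ims[:1]+ims[2:]])
print(ctrl.state())
cv2.imwrite('pics/sc.png',cv2.resize(ims[0],(800,600))[:,:,::-1]);cv2.imwrite('pics/sw.png',np.vstack([np.hstack([cv2.resize(ims[1],(800,600))[:, :]])])[:,:,::-1])
E
```

```text
scene 367.9796247324716 256.0580703659949 191.911087898801 [[0.846, 0.423, -0.325, 0.838], [0.533, -0.652, 0.538, -0.495], [0.016, -0.629, -0.778, 0.929], [0.0, 0.0, 0.0, 1.0]]
side 400.8353951792594 257.51664342264394 190.12249529173423 [[0.894, -0.203, 0.4, 0.07], [-0.449, -0.433, 0.782, -0.836], [0.014, -0.878, -0.478, 0.712], [0.0, 0.0, 0.0, 1.0]]
wrist 297.3186396354542 255.29066110313997 186.8242198623517 [[0.446, 0.854, 0.268, 0.187], [0.895, -0.425, -0.135, 0.548], [-0.002, 0.3, -0.954, 0.373], [0.0, 0.0, 0.0, 1.0]]
{'time_s': 0.15, 'joint_positions': array([ 9.87992451e-01,  2.76467239e-01,  1.50581739e+00, -4.61565807e-06,
        1.36072152e+00, -1.20990524e-01]), 'dq': array([-0.00179263, -0.00025343, -0.00247833, -0.00231498,  0.00019   ,
       -0.00053519]), 'joint_torque': array([ 1.08801796e-03, -4.17142689e+01, -2.46032614e+01,  5.25138034e-05,
        7.60247960e-03,  4.06328752e-05]), 'eef_pos': array([0.2559903 , 0.51443931, 0.23063839]), 'ee_rot': array([-3.14018895e+00, -1.66122711e-04,  2.67978015e+00]), 'ft_force': array([-0.15472577,  0.38913327,  0.1566237 ]), 'wrist_torque': array([ 0.00649413, -0.00223896, -0.03079952]), 'gripper_width': 0.08561892601425083}
```

View pics/sc.png

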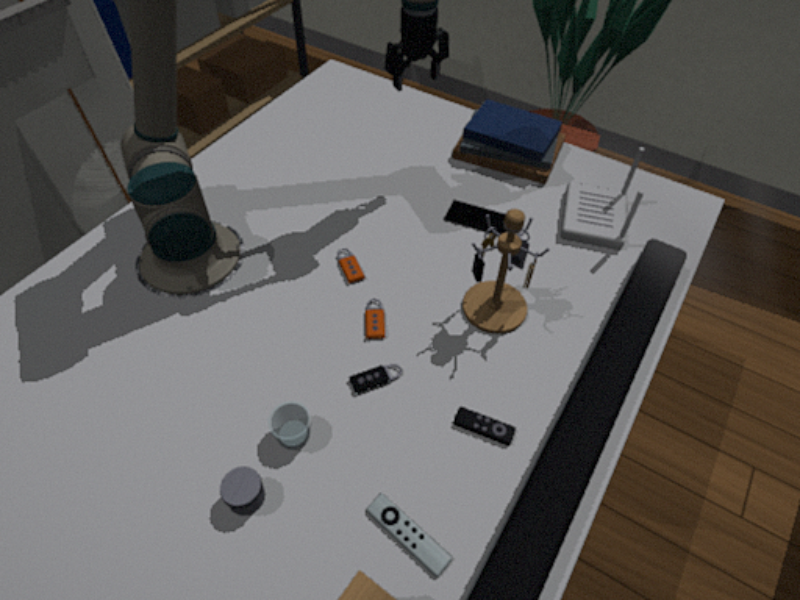

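View pics/sw.png

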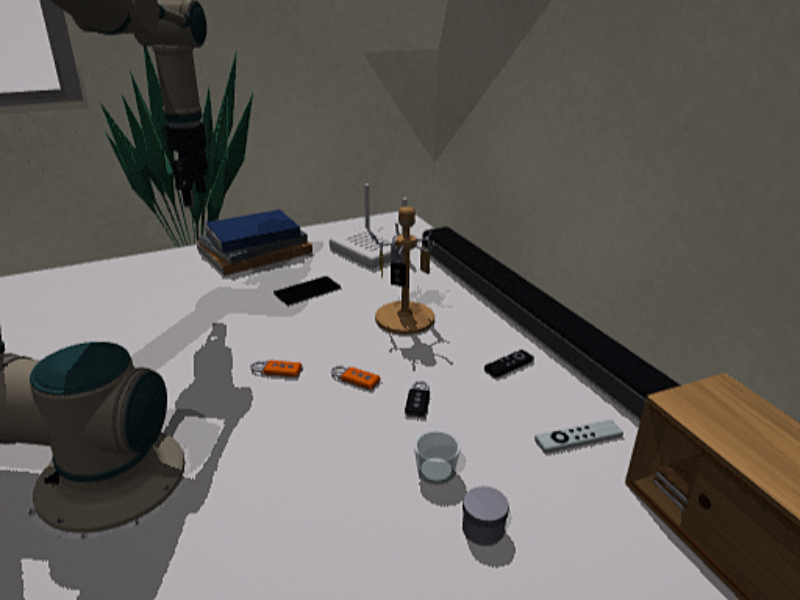

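The scene view shows these (800x600 pixels):
- The carousel base is at (495,305) and its knob at (514,218).
- Two orange fobs with shackles are at (350,267) and (374,320). They are decoys because of their colour.
- The black fob with a shackle is at (374,378), with its shackle at (396,371).
- A black remote without a shackle is at (484,426).

The black fob with the shackle fits the description. I'll confirm it in an enlarged crop.

```bash
python3 - <<'E'
from h import *
a=snap("scene");b=snap("side")
k=1/1.5625
def tri(p,q):
    o1,d1=ray(a,*p);o2,d2=ray(b,*q)
    t=np.linalg.lstsq(np.c_[d1,-d2],o2-o1,rcond=None)[0];A=o1+d1*t[0];B=o2+d2*t[1];return (A+B)/2,np.linalg.norm(A-B)
print('knob',tri((514*k,219*k),(406*k,216*k)))
for n,p,z in[('base',(495,305),.012),('fob',(371,379),.007),('shk',(396,371),.007)]: print(n,onz(a,p[0]*k,p[1]*k,z))
for n,p,z in[('base',(405,317),.012),('fob',(417,401),.007),('shk',(421,386),.007)]: print(n,onz(b,p[0]*k,p[1]*k,z))
# black key mask
g=a['img'].max(2); 
m=((g<70)*255).astype(np.uint8); n,l,st,c=cv2.connectedComponentsWithStats(m)
for i in range(1,n):
    if 60<st[i,4]<3000: print('a',st[i],c[i])
c1=cv2.resize(a['img'][115:275,200:360],(600,600),interpolation=cv2.INTER_CUBIC)
cv2.imwrite('pics/crop1.png',c1[:,:,::-1])
E
```

```text
knob (array([0.62278435, 0.23592709, 0.24596636]), np.float64(0.0020542973096683965))
base [0.62476089 0.23374401 0.012     ]
fob [ 0.50816445 -0.04586903  0.007     ]
shk [ 0.53780788 -0.00613428  0.007     ]
base [0.61983897 0.22494207 0.012     ]
fob [ 0.50778917 -0.04440144  0.007     ]
shk [ 0.53554697 -0.00784144  0.007     ]
a [ 284  128   54   87 1338] [312.7309417  160.74364723]
a [359 146  40  14 192] [377.80208333 153.66145833]
a [427 211  50  25 110] [451.82727273 224.86363636]
a [419 221  93  61 682] [450.97653959 244.09824047]
a [224 234  31  19 291] [236.59793814 243.05841924]
a [415 241  50  34 163] [440.18404908 259.44785276]
a [ 380  258  132  126 1664] [460.16526442 339.25360577]
a [290 261  40  25 428] [308.53971963 272.40186916]
a [387 293  61  49 763] [418.83748362 322.02752294]
a [143 309  26  21 177] [158.62711864 322.76836158]
a [244 324  11  12  73] [249.05479452 329.98630137]
a [ 359  340   75   44 1315] [390.16501901 371.3026616 ]
a [404 352  32  19 100] [419.82 361.37]
```

View pics/crop1.png

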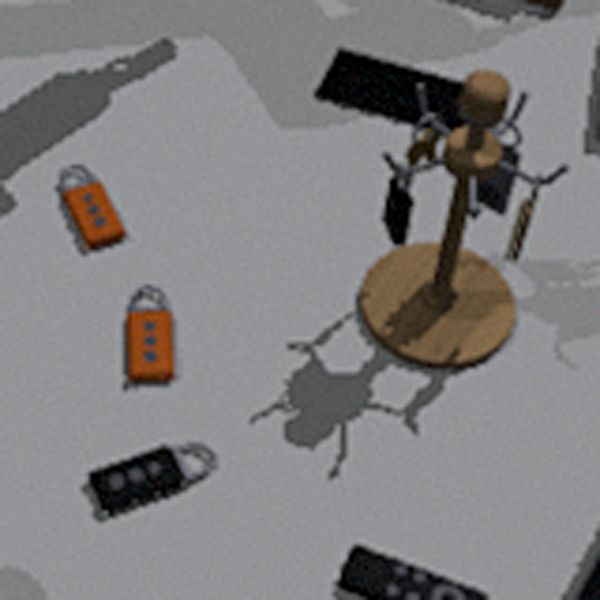

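The crop confirms the key: a black fob with three grey buttons and a steel shackle at crop (195,460). I can see hook tips at about (385,157), (420,88), (522,98) and (563,172), and possibly (474,212) facing the camera. Next I'll turn these into angles and find the empty one.

```bash
python3 - <<'E'
from h import *
a=snap("scene");b=snap("side");ax=np.array([.6228,.2345])
for p in[(385,157),(420,88),(522,98),(563,172),(474,212)]:
    q=onz(a,200+p[0]/3.75,115+p[1]/3.75,.201)[:2]-ax;print(p,np.hypot(*q).round(3),np.degrees(np.arctan2(q[1],q[0])).round(1))
c1=cv2.resize(a['img'][125:185,295:360],(650,600),interpolation=cv2.INTER_CUBIC)
c2=cv2.resize(b['img'][125:185,230:290],(600,600),interpolation=cv2.INTER_CUBIC)
cv2.imwrite('pics/crop2.png',cv2.resize(np.hstack([c1,c2]),(800,384))[:,:,::-1])
E
```

```text
(385, 157) 0.069 -133.3
(420, 88) 0.067 152.8
(522, 98) 0.065 79.7
(563, 172) 0.07 6.2
(474, 212) 0.071 -63.8
```

View pics/crop2.png

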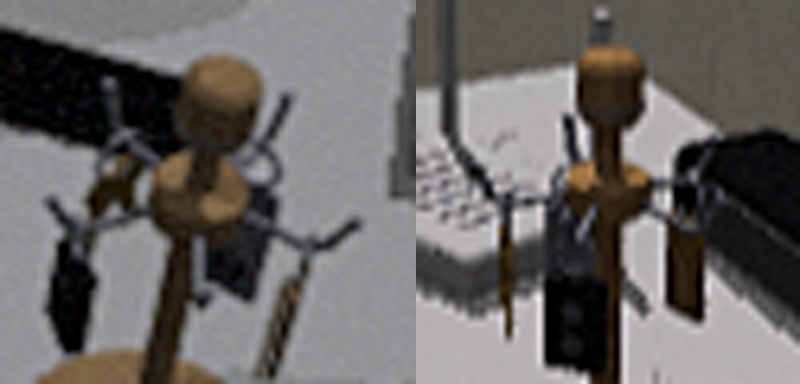

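The empty hook is the one towards the camera, at (203,300) in the left crop, and nothing hangs on it. Its bearing is about -64°, so the carousel angle is about +116° and it needs about 116° clockwise. First I'll move above the knob.

```bash
python3 -m creep '[[[0,0,-0.035],[0,0,0]],[[-0.03,0,-0.035],[0,0,0]],[[-0.04,-0.01,0],[0,0,0]],[[-0.04,-0.01,0],[0,0,0]],[[-0.04,-0.01,0],[0,0,0]],[[-0.04,-0.01,0],[0,0,0]],[[-0.04,-0.01,0],[0,0,0]],[[-0.04,-0.01,0],[0,0,0]]]' -0.3
python3 -m creep '[[[-0.04,-0.01,0],[0,0,0]],[[-0.04,-0.01,0],[0,0,0]],[[-0.04,-0.006,0],[0,0,0]],[[-0.03,0,0],[0,0,0]],[[-0.03,0,0],[0,0,0]],[[0,0,0],[0,0,0]]]'
python3 - <<'E'
from h import *
s=ctrl.state();print(s['eef_pos'],s['ee_rot'],s['joint_positions'],s['gripper_width'])
y=s['ee_rot'][2];Rm=R.from_euler('xyz',s['ee_rot']).as_matrix();print(Rm.T@(np.array([.6225,.235,.234])-s['eef_pos']))
snap('wrist','w1.png')
E
```

```text
time_s: 1.15
eef_pos: [0.4723, 0.3396, 0.3014]
ee_rot: [3.141, 0.0, 2.68]
ft_force: [0.9, 0.9, -0.5]
gripper_width: 0.0556
time_s: 1.75
eef_pos: [0.6242, 0.2348, 0.2999]
ee_rot: [-3.141, 0.001, 2.676]
ft_force: [-1.0, 0.5, -0.8]
gripper_width: 0.0554
[0.62415065 0.23478742 0.29992082] [-3.14068265e+00  1.39373077e-03  2.67606846e+00] [ 0.25641833  0.39302962  1.16274301 -0.00160419  1.58537534 -0.84887691] 0.05540340949858059
[ 0.0016623  -0.00049101  0.06591904]
```

View pics/w1.png

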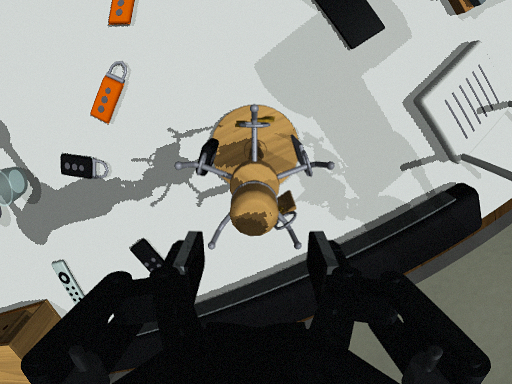

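The wrist view shows the knob top at (254,212) and hook tips at (181,165), (254,107), (330,165), (297,245) and (213,245). I'll refine the axis and the hook angle from these.

```bash
python3 - <<'E'
from h import *
w=snap('wrist');P=[]
for p in[(181,165),(254,107),(330,165),(297,245),(213,245)]: P.append(onz(w,*p,.201,True)[:2])
P=np.array(P);c=P.mean(0);print('axis',c)
for q in P-c: print(np.hypot(*q).round(4),np.degrees(np.arctan2(q[1],q[0])).round(1))
print('base',onz(w,255,143,.012,True),'knob top',onz(w,254,212,.262,True))
k=[onz(w,*p,.007,True) for p in((77,166),(101,169))];print(k)
E
```

```text
axis [0.62172488 0.2349218 ]
0.0664 -134.9
0.0687 154.0
0.0672 81.5
0.0675 8.6
0.0676 -61.8
base [0.61328864 0.2387364  0.012     ] knob top [0.61865693 0.23586449 0.262     ]
[array([ 0.50470365, -0.0480553 ,  0.007     ]), array([ 0.53250637, -0.00678767,  0.007     ])]
```

```bash
python3 -m creep '[[[0.002,-0.001,0.016],[0,0,0]],[[0,0,0.025],[0,0,0]],[[0,0,0.024],[0,0,0]],[[0,0,0],[0,0,0]]]'
python3 -m creep '[[[0,0,0],[0,0,0]],[[0,0,0],[0,0,0]],[[0,0,0],[0,0,0]],[[0,0,0],[0,0,0]],[[0,0,0],[0,0,0]],[[0,0,0],[0,0,0]]]' 0.5 25
python3 -m creep '[[[0,0,0],[0,0,3]],[[0,0,0],[0,0,5]],[[0,0,0],[0,0,5]],[[0,0,0],[0,0,5]],[[0,0,0],[0,0,5]],[[0,0,0],[0,0,5]],[[0,0,0],[0,0,5]],[[0,0,0],[0,0,5]]]'
python3 -m creep '[[[0,0,0],[0,0,5]],[[0,0,0],[0,0,5]],[[0,0,0],[0,0,5]],[[0,0,0],[0,0,5]],[[0,0,0],[0,0,5]],[[0,0,0],[0,0,5]],[[0,0,0],[0,0,5]],[[0,0,0],[0,0,5]]]'
```

```text
time_s: 2.25
eef_pos: [0.6151, 0.2376, 0.2331]
ee_rot: [-3.137, -0.006, 2.681]
ft_force: [-0.8, -1.0, 0.5]
gripper_width: 0.0556
time_s: 2.85
eef_pos: [0.6177, 0.2367, 0.2381]
ee_rot: [-3.141, 0.0, 2.68]
ft_force: [-4.8, -3.3, 5.0]
gripper_width: 0.0324
time_s: 3.65
eef_pos: [0.6212, 0.2401, 0.2381]
ee_rot: [3.132, -0.002, 2.014]
ft_force: [4.7, 5.1, -0.5]
gripper_width: 0.0322
time_s: 4.45
eef_pos: [0.6264, 0.2407, 0.2381]
ee_rot: [3.126, -0.012, 1.315]
ft_force: [15.3, 4.8, -5.8]
gripper_width: 0.032
```

```bash
python3 -m creep '[[[0,0,0],[0,0,0]],[[0,0,0],[0,0,0]],[[0,0,0],[0,0,0]],[[0,0,0],[0,0,0]]]' -0.2
python3 - <<'E'
from h import *
print(ctrl.state()['eef_pos'],ctrl.state()['ft_force'])
w=snap('wrist','w2.png')
E
```

```text
time_s: 4.85
eef_pos: [0.6183, 0.2374, 0.2367]
ee_rot: [3.141, -0.0, 1.319]
ft_force: [0.4, 0.1, 0.1]
gripper_width: 0.0514
[0.6183485  0.23735575 0.23667283] [0.40769543 0.0597872  0.12917841]
```

View pics/w2.png

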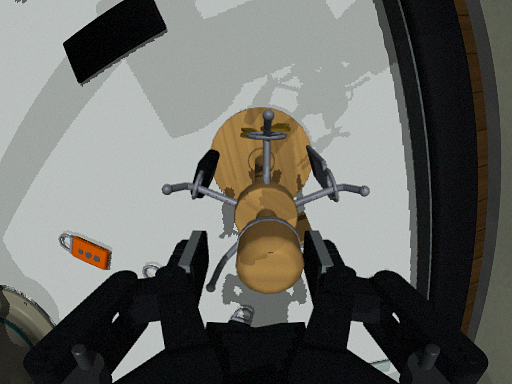

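```bash
python3 - <<'E'
from h import *
from scipy.optimize import least_squares
w=snap('wrist')
P=np.array([onz(w,*p,.201,True)[:2] for p in[(167,188),(268,118),(364,190),(211,287)]])
k=np.array([-72,-144,-216,0])
f=lambda x:np.ravel(P-np.c_[x[0]+.068*np.cos(np.radians(x[2]+k)),x[1]+.068*np.sin(np.radians(x[2]+k))])
r=least_squares(f,[.62,.235,180],x_scale=[.01,.01,10]);print(r.x,np.abs(r.fun).max())
s=ctrl.state();Rm=R.from_euler('xyz',s['ee_rot']).as_matrix()
print(Rm.T@(np.array([r.x[0],r.x[1],.2367])-s['eef_pos']),Rm[:,:2].round(3))
E
```

```text
[  0.6238974    0.2324838  219.09418533] 0.001632776548242676
[-0.00329729  0.00656625 -0.00018059] [[ 0.25   0.968]
 [ 0.968 -0.25 ]
 [ 0.     0.   ]]
```

```bash
python3 -m creep '[[[-0.001,0.005,0],[0,0,0]],[[0,0,0],[0,0,0]]]'
python3 -m creep '[[[0,0,0],[0,0,0]],[[0,0,0],[0,0,0]],[[0,0,0],[0,0,0]],[[0,0,0],[0,0,0]],[[0,0,0],[0,0,0]]]' 0.5 25
python3 -m creep '[[[0,0,0],[0,0,4]],[[0,0,0],[0,0,5]],[[0,0,0],[0,0,5]],[[0,0,0],[0,0,5]],[[0,0,0],[0,0,5]],[[0,0,0],[0,0,5]],[[0,0,0],[0,0,5]],[[0,0,0],[0,0,5]]]'
python3 -m creep '[[[0,0,0],[0,0,0]],[[0,0,0],[0,0,0]],[[0,0,0],[0,0,0]]]'
python3 -m creep '[[[0,0,0],[0,0,0]],[[0,0,0],[0,0,0]],[[0,0,0],[0,0,0]],[[0,0,0],[0,0,0]],[[0,0,-0.03],[0,0,0]],[[0,0,-0.035],[0,0,0]],[[0,0,0],[0,0,0]],[[0,0,0],[0,0,0]]]' -0.2
python3 - <<'E'
from h import *
s=ctrl.state();print(s['joint_positions'])
w=snap('wrist','w3.png');a=snap('scene')
cv2.imwrite('pics/w3s.png',np.hstack([cv2.resize(w['img'],(440,330)),cv2.resize(a['img'][125:185,295:360],(357,330),interpolation=cv2.INTER_CUBIC)])[:,:,::-1])
E
```

```text
time_s: 5.15
eef_pos: [0.6238, 0.2347, 0.2363]
ee_rot: [3.141, -0.0, 1.318]
ft_force: [-0.2, 0.0, 0.7]
gripper_width: 0.0511
time_s: 5.65
eef_pos: [0.6248, 0.2346, 0.2367]
ee_rot: [3.138, -0.0, 1.318]
ft_force: [5.9, -2.0, 0.6]
gripper_width: 0.0326
time_s: 6.45
eef_pos: [0.6256, 0.2341, 0.2368]
ee_rot: [3.137, -0.003, 0.634]
ft_force: [8.0, -2.5, -0.5]
gripper_width: 0.0325
time_s: 6.75
eef_pos: [0.6256, 0.2341, 0.2367]
ee_rot: [3.137, -0.003, 0.637]
ft_force: [7.1, -2.6, -0.2]
gripper_width: 0.0326
time_s: 7.55
eef_pos: [0.6232, 0.2353, 0.3023]
ee_rot: [3.141, -0.002, 0.638]
ft_force: [0.1, 0.3, 0.9]
gripper_width: 0.0509
[2.56535070e-01 3.90361972e-01 1.16122634e+00 2.62019736e-04
 1.58804576e+00 1.18935370e+00]
```

View pics/w3s.png

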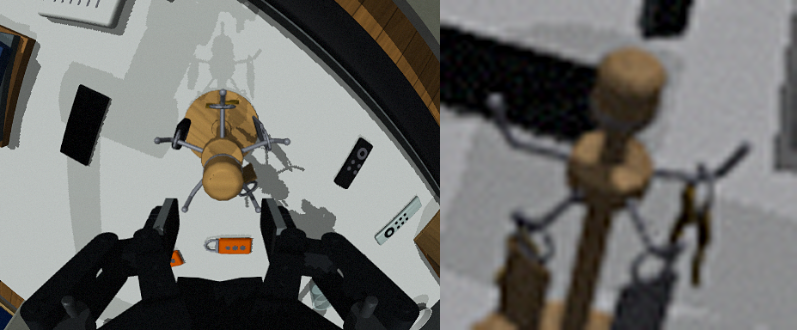

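```bash
python3 - <<'E'
from h import *
from scipy.optimize import least_squares
w=snap('wrist')
pp=np.array([(187,211),(160,142),(223,97),(288,142),(258,210)])*512/440
P=np.array([onz(w,*p,.201,True)[:2] for p in pp])
k=np.array([0,-72,-144,-216,-288])
f=lambda x:np.ravel(P-np.c_[x[0]+.068*np.cos(np.radians(x[2]+k)),x[1]+.068*np.sin(np.radians(x[2]+k))])
r=least_squares(f,[.62,.235,180],x_scale=[.01,.01,10]);print(r.x,np.abs(r.fun).max())
a=snap('scene')
# tip in scene crop: panel x offset 440, scale 357/65, 330/60
t=onz(a,295+(497-440)*65/357,125+100*60/330,.201);print('tip scene',t,np.degrees(np.arctan2(t[1]-.2335,t[0]-.6235)))
# key refine: contour in scene (black fob) 
g=a['img'].max(2);m=(g<75).astype(np.uint8);n,l,st,c=cv2.connectedComponentsWithStats(m)
for i in range(1,n):
    if 222<c[i][0]<252 and 235<c[i][1]<250 and st[i,4]>100:
        pts=np.argwhere(l==i)[:,::-1];W=np.array([onz(a,*q,.012)[:2] for q in pts]).astype(np.float32);print('fob',cv2.minAreaRect(W))
b=snap('side')
g=b['img'].max(2);m=(g<75).astype(np.uint8);n,l,st,c=cv2.connectedComponentsWithStats(m)
for i in range(1,n):
    if 258<c[i][0]<276 and 248<c[i][1]<265 and st[i,4]>100:
        pts=np.argwhere(l==i)[:,::-1];W=np.array([onz(b,*q,.012)[:2] for q in pts]).astype(np.float32);print('fobside',cv2.minAreaRect(W))
E
```

```text
[  0.62229554   0.23026945 180.51664266] 0.002823762475191338
tip scene [0.55658976 0.23695223 0.201     ] 177.0464468942398
fob ((0.5161796808242798, -0.0400855652987957), (0.10098785161972046, 0.04305173084139824), 54.3427619934082)
fobside ((0.5091410875320435, -0.04437635838985443), (0.10759443789720535, 0.03979339078068733), 55.3571662902832)
```

The empty hook faces the near edge: the wrist fit gives 180.5° and the scene view 177°. In the scene crop it sits at (497,100) with nothing on it. Next I'll go above the key.

```bash
python3 -m creep '[[[-0.033,0.02,0],[0,0,0]],[[-0.033,0.02,0],[0,0,0]],[[-0.033,0.02,0],[0,0,0]],[[-0.033,0.02,0],[0,0,0]],[[-0.033,0.02,0],[0,0,0]],[[-0.033,0.02,0],[0,0,0]],[[-0.033,0.02,0],[0,0,0]],[[-0.033,0.02,0],[0,0,0]]]' -0.4
python3 -m creep '[[[0,0,0.03],[0,0,-6]],[[0,0,0.04],[0,0,-6]],[[0,0,0.03],[0,0,-6.4]],[[0,0,0],[0,0,0]],[[0,0,0],[0,0,0]]]'
python3 - <<'E'
from h import *
s=ctrl.state();print(s['joint_positions'],s['eef_pos'],s['ee_rot'])
w=snap('wrist','w4.png')
g=w['img'].max(2);m=((g<70)*255).astype(np.uint8);n,l,st,c=cv2.connectedComponentsWithStats(m)
for i in range(1,n):
    if st[i,4]>200: print(st[i],c[i].round(1))
E
```

```text
time_s: 8.6
eef_pos: [0.5051, -0.0518, 0.3006]
ee_rot: [-3.141, 0.001, 0.638]
ft_force: [-0.2, 0.2, 0.7]
gripper_width: 0.0598
time_s: 9.1
eef_pos: [0.5063, -0.0506, 0.2013]
ee_rot: [-3.141, 0.0, 0.957]
ft_force: [0.8, -0.3, -0.6]
gripper_width: 0.0602
[-2.36582694e-01  1.96683129e-01  1.69090222e+00  1.06994535e-04
  1.25501079e+00  3.77581031e-01] [ 0.50625444 -0.05063012  0.20128533] [-3.14062237e+00  2.75450212e-04  9.56599456e-01]
[ 442    0   70  173 5213] [489.5  53.6]
[ 355    7   73   70 2219] [390.4  41.7]
[ 243    9   32   61 1017] [257.3  35.1]
[ 239  132   34   60 1877] [255.3 161.3]
[426 197  18  21 218] [434.6 206.8]
[ 466  214   46  170 4688] [493.5 298. ]
[    0   217   494   167 44101] [226.2 327.7]
```

View pics/w4.png

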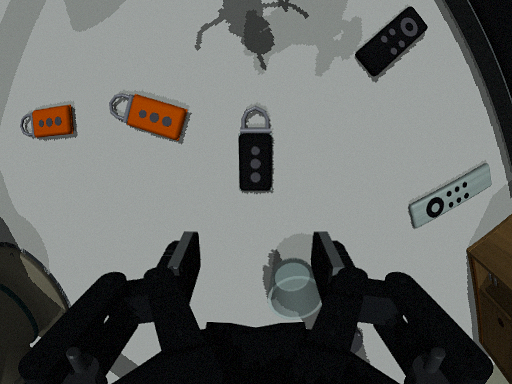

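The black key stands upright at (255,162) with its shackle at (257,120), and it's aligned with the tool. The tealight is at (293,290). Next I'll compute the offsets and fit the arm's kinematics.

```bash
cat > fk.py <<'E'
import numpy as np
from scipy.spatial.transform import Rotation as R
from scipy.optimize import least_squares
# params: h,a1,l2,e,l3,lt,off(lateral)
def fk(q,p):
    h,a1,l2,e,l3,lt,off=p
    A=R.from_euler('z',q[0]);B=A*R.from_euler('y',q[1]);C=B*R.from_euler('y',q[2])
    D=C*R.from_euler('z',q[3]);E=D*R.from_euler('y',q[4]);F=E*R.from_euler('z',q[5])*R.from_euler('z',-np.pi/2)
    pos=np.array([0,0,h])+A.apply([a1,off,0])+B.apply([0,0,l2])+C.apply([e,0,l3])+E.apply([0,0,lt])
    return pos,F
E
python3 - <<'E'
from h import *; from fk import *
w=snap('wrist');s=ctrl.state();Rm=R.from_euler('xyz',s['ee_rot']).as_matrix()
f=[onz(w,255.5,v,.014,True) for v in(133.5,191.5)];e=onz(w,257,104,.007,True)
print('fob ends',f,'tip',e)
for n,q in(('front',f[0]),('back',f[1]),('tip',e),('teal rim',onz(w,290,270,.055,True)),('teal base',onz(w,296,300,0,True))): print(n,(Rm.T@(q-s['eef_pos'])).round(4))
print(onz(w,293,300,.055,True))
D=[([.98799,.27647,1.50582,0,1.36072,-.12099],[.25599,.51444,.23064]),([.25642,.39303,1.16274,-.0016,1.58537,-.84888],[.62415,.23479,.29992]),([.25654,.39036,1.16123,.00026,1.58805,1.18935],[.6232,.2353,.3023]),(s['joint_positions'],s['eef_pos'])]
for q,_ in D: print(q[1]+q[2]+q[4])
print([ (R.from_euler('xyz',s['ee_rot']).inv()*fk(s['joint_positions'],np.zeros(7))[1]).magnitude()])
pr=np.array([.3,0,.35,0,.35,.2,.05])
g=lambda p:np.r_[np.ravel([fk(q,p)[0]-x for q,x in D]),1e-3*(p-pr)]
r=least_squares(g,pr);print(r.x.round(4),np.abs(r.fun[:12]).max())
E
```

```text
fob ends [array([ 0.52709375, -0.02294363,  0.014     ]), array([ 0.48784666, -0.07863934,  0.014     ])] tip [0.54742884 0.00295696 0.007     ]
front [ 0.0338 -0.0007  0.189 ]
back [-0.0344 -0.0007  0.1889]
tip [0.0667 0.001  0.1961]
teal rim [-0.1169  0.0393  0.1479]
teal base [-0.208   0.0589  0.2029]
[ 0.45185195 -0.21017084  0.055     ]
3.14301
3.14114
3.13964
3.1383802332067554
[3.1415926535897927]
[0.1226 0.0023 0.6249 0.0631 0.4206 0.3432 0.0694] 2.335945752160451e-05
```

```bash
sed -i "s/'z',-np.pi\/2/'z',np.pi\/2/" fk.py
python3 -m creep '[[[-0.003,-0.001,0.04],[0,0,0]],[[0,0,0.045],[0,0,0]],[[0,0,0.045],[0,0,0]],[[0,0,0.04],[0,0,0]],[[0,0,0.02],[0,0,0]],[[0,0,0.007],[0,0,0]],[[0,0,0],[0,0,0]],[[0,0,0],[0,0,0]]]'
python3 -m creep '[[[0,0,0],[0,0,0]],[[0,0,0],[0,0,0]],[[0,0,0],[0,0,0]],[[0,0,0],[0,0,0]],[[0,0,0],[0,0,0]]]' 0.6 45
python3 -m creep '[[[0,0,-0.01],[0,0,0]],[[0,0,-0.03],[0,0,0]],[[0,0,-0.045],[0,0,0]],[[0,0,-0.045],[0,0,0]],[[0,0,-0.045],[0,0,0]],[[0,0,-0.045],[0,0,0]],[[0,0,-0.03],[0,0,0]],[[0,0,0],[0,0,0]]]'
python3 -m creep '[[[0,0,0],[0,-5,0]],[[0,0,0],[0,-5,0]],[[0,0,0],[0,-5,0]],[[0,0,0],[0,0,0]],[[0,0,0],[0,0,0]]]'
python3 - <<'E'
from h import *; from fk import *
s=ctrl.state();print(s['joint_positions'].tolist(),s['eef_pos'],s['ee_rot'])
D=[([.98799,.27647,1.50582,0,1.36072,-.12099],[.25599,.51444,.23064]),([.25642,.39303,1.16274,-.0016,1.58537,-.84888],[.62415,.23479,.29992]),([.25654,.39036,1.16123,.00026,1.58805,1.18935],[.6232,.2353,.3023]),([-.236583,.196683,1.690902,0,1.255011,.37758],[.506254,-.05063,.201285]),(s['joint_positions'],s['eef_pos'])]
print((R.from_euler('xyz',s['ee_rot']).inv()*fk(s['joint_positions'],np.zeros(7))[1]).magnitude())
pr=np.array([.3,0,.35,0,.35,.2,.05])
g=lambda p:np.r_[np.ravel([fk(q,p)[0]-x for q,x in D]),1e-3*(p-pr)]
r=least_squares(g,pr);print(r.x.round(4),np.abs(r.fun[:15]).max())
E
```

```text
time_s: 10.0
eef_pos: [0.5057, -0.0529, 0.006]
ee_rot: [3.138, -0.001, 0.959]
ft_force: [-0.4, -0.6, 0.3]
gripper_width: 0.06
time_s: 10.5
eef_pos: [0.5052, -0.0528, 0.0061]
ee_rot: [3.138, -0.001, 0.959]
ft_force: [-0.4, 0.6, 5.6]
gripper_width: 0.0367
time_s: 11.3
eef_pos: [0.5062, -0.0531, 0.2604]
ee_rot: [3.131, -0.004, 0.959]
ft_force: [0.1, 1.3, -2.2]
gripper_width: 0.0366
time_s: 11.8
eef_pos: [0.5032, -0.052, 0.2535]
ee_rot: [-3.14, 0.261, 0.961]
ft_force: [-0.3, -0.7, -0.5]
gripper_width: 0.0363
[-0.08027977087597289, 0.2454150820497607, 1.5232297223377913, -0.22429629890006778, 1.5105946628623435, 0.5592687639555869] [ 0.50322833 -0.05204865  0.25352246] [-3.13967425  0.26140655  0.96054792]
5.688306142598235e-16
[1.378e-01 3.000e-04 6.291e-01 6.080e-02 4.210e-01 3.645e-01 6.940e-02] 3.2573079536600547e-05
```

```bash
cat >> fk.py <<'E'
P=np.array([.1378,.0003,.6291,.0608,.421,.3645,.0694])
LO=np.array([-2.89,-.75,.22,-1.18,.11,-2.7]);HI=np.array([2.89,2.08,2.7,4.32,2.71,2.7])
def ik(pos,Rt,q0):
    g=lambda q:(lambda a:np.r_[(a[0]-pos)*5,(Rt.inv()*a[1]).as_rotvec()])(fk(q,P))
    r=least_squares(g,np.clip(q0,LO+.01,HI-.01),bounds=(LO,HI));return r.x,np.abs(r.fun).max()
def tool(pitch,yaw): # pitch deg below horizontal, yaw heading
    p,y=np.radians([pitch,yaw]);z=np.array([np.cos(p)*np.cos(y),np.cos(p)*np.sin(y),-np.sin(p)])
    x=np.array([np.sin(p)*np.cos(y),np.sin(p)*np.sin(y),np.cos(p)])
    return R.from_matrix(np.c_[x,np.cross(z,x),z])
E
python3 - <<'E'
from fk import *
rng=np.random.default_rng(0)
eye=np.array([.5725,.2335,.173])
for yaw in(-20,0,25):
  for pitch in(0,15,30,45):
    T=tool(pitch,yaw);pos=eye-.054*T.as_matrix()[:,0];S=[]
    for _ in range(25):
        q,e=ik(pos,T,rng.uniform(LO,HI))
        if e<1e-4 and not any(np.abs(q-o).max()<.05 for o in S): S.append(q)
    print(yaw,pitch,[s.round(2).tolist() for s in S])
E
```

```text
-20 0 []
-20 15 []
-20 30 []
-20 45 []
0 0 [[0.62, 0.99, 2.56, 3.8, 1.9, -1.33]]
0 15 [[0.62, 0.67, 2.53, 3.76, 1.36, -1.53]]
0 30 [[0.58, 0.37, 2.41, 3.9, 0.76, -1.85]]
0 45 []
25 0 []
25 15 [[0.04, 0.75, 2.7, 2.76, 1.59, -1.69]]
25 30 [[0.07, 0.34, 2.52, 2.7, 0.79, -1.44]]
25 45 [[0.13, 0.16, 2.31, 1.94, 0.23, -0.6]]
```

```bash
cat > plan.py <<'E'
from h import *; from fk import *
s=ctrl.state();q0=np.array(s['joint_positions'])
yaw,pitch=5,18
T=tool(pitch,yaw);X=T.as_matrix()[:,0]
eye=np.array([.49,.2335,.23]);qp,e=ik(eye-.054*X,T,[.6,.67,2.5,3.6,1.3,-1.5]);print('pre',qp.round(3),e)
K=6
qs=[q0+(qp-q0)*t for t in np.linspace(0,1,K+1)]
for i in range(1,K):  # lift mid
    pass
for i in range(K):
    pa,Ra=fk(qs[i],P);pb,Rb=fk(qs[i+1],P)
    A=np.eye(4);A[:3,:3]=Ra.as_matrix();A[:3,3]=pa;B=np.eye(4);B[:3,:3]=Rb.as_matrix();B[:3,3]=pb
    d=np.linalg.inv(A)@B;rv=R.from_matrix(d[:3,:3]).as_rotvec();n=int(max(np.ceil(np.degrees(np.linalg.norm(rv))/7.5),np.ceil(np.linalg.norm(d[:3,3])/.035)))
    # screw: repeated row (shift v then turn w): sum_k Rot(w k) v = d
    w=rv/n;S=sum(R.from_rotvec(w*k).as_matrix() for k in range(n));v=np.linalg.solve(S,d[:3,3])
    q=qs[i].copy();M=A.copy();mx=0;cl=9;zm=9
    for k in range(n):
        M[:3,3]+=M[:3,:3]@v;M[:3,:3]=M[:3,:3]@R.from_rotvec(w).as_matrix()
        qn,e=ik(M[:3,3],R.from_matrix(M[:3,:3]),q);mx=max(mx,np.abs(qn-q).max());q=qn
        for t in(-.001,.1,.2,.36):
            for xx in(-.05,.07):
                c=M[:3,3]-M[:3,2]*t+M[:3,0]*xx
                zm=min(zm,c[2]); 
                if c[2]<.28: cl=min(cl,np.hypot(c[0]-.6245,c[1]-.2335))
    print(i,n,'v',v.round(4).tolist(),'w',np.degrees(w).round(2).tolist(),'end',pb.round(3),'z',Rb.as_matrix()[:,2].round(2),'dq/row',mx.round(2),'err',round(e,4),'zmin',zm.round(3),'car',round(cl,3),'q',qs[i+1].round(2))
E
python3 plan.py
```

```text
pre [ 0.711  0.404  2.639  3.787  1.177 -1.633] 3.6784811308088194e-15
0 9 v [0.0269, -0.0212, 0.0098] w [2.53, 3.35, -2.55] end [0.427 0.247 0.204] z [-0.27  0.41 -0.87] dq/row 0.07 err 0.0 zmin 0.184 car 0.136 q [0.05 0.27 1.71 0.44 1.45 0.19]
1 7 v [0.0284, -0.0137, 0.0144] w [1.54, 4.76, -1.64] end [0.371 0.467 0.279] z [-0.27  0.85 -0.45] dq/row 0.1 err 0.0 zmin 0.184 car 0.198 q [ 0.18  0.3   1.9   1.11  1.4  -0.17]
2 5 v [0.0245, -0.001, 0.0127] w [-1.31, 5.92, -0.52] end [0.392 0.566 0.37 ] z [-0.01  1.   -0.03] dq/row 0.14 err 0.0 zmin 0.25 car 0.356 q [ 0.32  0.32  2.08  1.78  1.34 -0.54]
3 4 v [0.0085, 0.0176, -0.0012] w [-5.6, 4.27, 0.0] end [0.468 0.549 0.38 ] z [0.44 0.89 0.13] dq/row 0.18 err 0.0 zmin 0.287 car 9 q [ 0.45  0.35  2.27  2.45  1.29 -0.9 ]
4 5 v [-0.0083, 0.0268, -0.0139] w [-6.12, 0.18, -0.8] end [0.516 0.43  0.293] z [ 0.82  0.57 -0.03] dq/row 0.15 err 0.0 zmin 0.245 car 0.239 q [ 0.58  0.38  2.45  3.12  1.23 -1.27]
5 7 v [-0.0142, 0.0274, -0.0138] w [-4.46, -1.66, -1.64] end [0.473 0.232 0.179] z [ 0.95  0.08 -0.31] dq/row 0.11 err 0.0 zmin 0.131 car 0.121 q [ 0.71  0.4   2.64  3.79  1.18 -1.63]
```

```bash
python3 -m creep '[[[-0.012,-0.016,-0.02],[0,0,0]],[[-0.012,-0.016,-0.02],[0,0,0]],[[0,0,0],[0,0,0]]]'; python3 plan.py
```

```text
time_s: 12.1
eef_pos: [0.469, -0.0451, 0.3023]
ee_rot: [3.137, 0.258, 0.957]
ft_force: [-0.2, -0.5, -0.9]
gripper_width: 0.0363
pre [ 0.711  0.404  2.639  3.787  1.177 -1.633] 3.6784811308088194e-15
0 9 v [0.0274, -0.0194, 0.0106] w [2.53, 3.4, -2.86] end [0.402 0.25  0.244] z [-0.28  0.41 -0.87] dq/row 0.07 err 0.0 zmin 0.224 car 0.161 q [0.06 0.21 1.69 0.45 1.53 0.19]
1 7 v [0.0287, -0.0115, 0.0149] w [1.5, 4.91, -1.87] end [0.347 0.468 0.316] z [-0.3   0.85 -0.43] dq/row 0.1 err 0.0 zmin 0.222 car 0.24 q [ 0.19  0.25  1.88  1.11  1.46 -0.18]
2 5 v [0.0242, 0.0019, 0.0128] w [-1.52, 6.08, -0.63] end [0.373 0.566 0.407] z [-0.04  1.    0.02] dq/row 0.14 err 0.0 zmin 0.286 car 9 q [ 0.32  0.29  2.07  1.78  1.39 -0.54]
3 4 v [0.007, 0.0207, -0.0013] w [-5.95, 4.2, 0.0] end [0.458 0.548 0.41 ] z [0.42 0.89 0.18] dq/row 0.18 err 0.0 zmin 0.298 car 9 q [ 0.45  0.33  2.26  2.45  1.32 -0.91]
4 5 v [-0.0106, 0.0285, -0.014] w [-6.33, -0.09, -0.81] end [0.515 0.43  0.309] z [0.82 0.57 0.  ] dq/row 0.15 err 0.0 zmin 0.259 car 0.24 q [ 0.58  0.36  2.45  3.12  1.25 -1.27]
5 7 v [-0.0161, 0.0278, -0.0137] w [-4.52, -1.91, -1.68] end [0.473 0.232 0.179] z [ 0.95  0.08 -0.31] dq/row 0.11 err 0.0 zmin 0.131 car 0.121 q [ 0.71  0.4   2.64  3.79  1.18 -1.63]
```

```bash
python3 -m creep '[[[0.0274,-0.0194,0.0106],[2.5,3.4,-2.9]],[[0.0274,-0.0194,0.0106],[2.5,3.4,-2.9]],[[0.0274,-0.0194,0.0106],[2.5,3.4,-2.9]],[[0.0274,-0.0194,0.0106],[2.5,3.4,-2.9]],[[0.0274,-0.0194,0.0106],[2.5,3.4,-2.9]],[[0.0274,-0.0194,0.0106],[2.5,3.4,-2.9]],[[0.0274,-0.0194,0.0106],[2.5,3.4,-2.9]],[[0.0274,-0.0194,0.0106],[2.5,3.4,-2.9]]]'
python3 -m creep '[[[0.0274,-0.0194,0.0106],[2.5,3.4,-2.9]],[[0.0287,-0.0115,0.0149],[1.5,4.9,-1.9]],[[0.0287,-0.0115,0.0149],[1.5,4.9,-1.9]],[[0.0287,-0.0115,0.0149],[1.5,4.9,-1.9]],[[0.0287,-0.0115,0.0149],[1.5,4.9,-1.9]],[[0.0287,-0.0115,0.0149],[1.5,4.9,-1.9]],[[0.0287,-0.0115,0.0149],[1.5,4.9,-1.9]],[[0.0287,-0.0115,0.0149],[1.5,4.9,-1.9]]]'
python3 -m creep '[[[0.0242,0.0019,0.0128],[-1.5,6.1,-0.6]],[[0.0242,0.0019,0.0128],[-1.5,6.1,-0.6]],[[0.0242,0.0019,0.0128],[-1.5,6.1,-0.6]],[[0.0242,0.0019,0.0128],[-1.5,6.1,-0.6]],[[0.0242,0.0019,0.0128],[-1.5,6.1,-0.6]]]'
python3 -c "from h import *;print(ctrl.state()['joint_positions'])"
```

```text
time_s: 12.9
eef_pos: [0.4144, 0.2184, 0.2348]
ee_rot: [-2.783, -0.282, 1.266]
ft_force: [0.8, 0.7, -1.4]
gripper_width: 0.0361
time_s: 13.7
eef_pos: [0.3453, 0.468, 0.3116]
ee_rot: [-2.474, -0.989, 1.161]
ft_force: [-0.7, 0.3, -0.5]
gripper_width: 0.0367
time_s: 14.2
eef_pos: [0.3717, 0.5655, 0.4014]
ee_rot: [-1.504, -1.301, -0.019]
ft_force: [-0.9, 0.3, -0.3]
gripper_width: 0.0366
[ 0.31932572  0.2936631   2.07873017  1.78232343  1.39434347 -0.55407295]
```

Tracking follows the plan, so I'll continue.

```bash
python3 -m creep '[[[0.007,0.0207,-0.0013],[-6,4.2,0]],[[0.007,0.0207,-0.0013],[-6,4.2,0]],[[0.007,0.0207,-0.0013],[-6,4.2,0]],[[0.007,0.0207,-0.0013],[-6,4.2,0]],[[0,0,0],[0,0,0]]]'
python3 -m creep '[[[-0.0106,0.0285,-0.014],[-6.3,0,-0.8]],[[-0.0106,0.0285,-0.014],[-6.3,0,-0.8]],[[-0.0106,0.0285,-0.014],[-6.3,0,-0.8]],[[-0.0106,0.0285,-0.014],[-6.3,0,-0.8]],[[-0.0106,0.0285,-0.014],[-6.3,0,-0.8]],[[0,0,0],[0,0,0]]]'
sed 's/^K=6/K=1/' plan.py | python3 -
```

```text
time_s: 14.7
eef_pos: [0.4548, 0.549, 0.4022]
ee_rot: [-1.064, -1.207, -0.917]
ft_force: [-2.1, 1.4, -1.0]
gripper_width: 0.0362
time_s: 15.3
eef_pos: [0.5124, 0.4322, 0.3014]
ee_rot: [-1.557, -1.273, -0.974]
ft_force: [0.4, 1.1, -0.6]
gripper_width: 0.0365
pre [ 0.711  0.404  2.639  3.787  1.177 -1.633] 3.6784811308088194e-15
0 7 v [-0.015, 0.028, -0.0136] w [-4.58, -1.89, -1.7] end [0.473 0.232 0.179] z [ 0.95  0.08 -0.31] dq/row 0.12 err 0.0 zmin 0.131 car 0.121 q [ 0.71  0.4   2.64  3.79  1.18 -1.63]
```

```bash
python3 -m creep '[[[-0.015,0.028,-0.0136],[-4.6,-1.9,-1.7]],[[-0.015,0.028,-0.0136],[-4.6,-1.9,-1.7]],[[-0.015,0.028,-0.0136],[-4.6,-1.9,-1.7]],[[-0.015,0.028,-0.0136],[-4.6,-1.9,-1.7]],[[-0.015,0.028,-0.0136],[-4.6,-1.9,-1.7]],[[-0.015,0.028,-0.0136],[-4.6,-1.9,-1.7]],[[-0.015,0.028,-0.0136],[-4.6,-1.9,-1.7]],[[0,0,0],[0,0,0]]]'
python3 - <<'E'
from h import *
s=ctrl.state();Rm=R.from_euler('xyz',s['ee_rot']).as_matrix()
print(s['joint_positions'].round(3),s['eef_pos'],Rm.round(3).tolist(),'eye',s['eef_pos']+Rm@[.054,0,-.001])
w=snap('wrist','w5.png');a=snap('scene')
b=snap('side')
tip=[.6245-.068,.2335,.201]
for x,f in((w,1),(a,0),(b,0)): print('tip',proj(x,tip,f),'eye',proj(x,s['eef_pos']+Rm@[.054,0,-.001],f))
c=lambda x,r0,r1,c0,c1:cv2.resize(x['img'][r0:r1,c0:c1],(400,400),interpolation=cv2.INTER_CUBIC)
cv2.imwrite('pics/v5.png',np.hstack([c(w,80,280,155,355),c(a,110,190,270,350)])[:,:,::-1])
E
```

```text
time_s: 16.1
eef_pos: [0.4745, 0.2334, 0.1799]
ee_rot: [-3.13, -1.26, 0.075]
ft_force: [0.1, 0.5, -0.5]
gripper_width: 0.0366
[ 0.713  0.401  2.634  3.791  1.174 -1.635] [0.47450458 0.23335698 0.17986269] [[0.305, 0.086, 0.948], [0.023, -0.996, 0.083], [0.952, -0.003, -0.306]] eye [0.4900398  0.23451889 0.2315764 ]
tip (np.float64(263.95230917761745), np.float64(139.2835727533361)) eye (np.float64(254.24323200002377), np.float64(142.7338591862511))
tip (np.float64(304.79198073122336), np.float64(143.87309321794217)) eye (np.float64(285.49597350158865), np.float64(126.94169844028976))
tip (np.float64(241.180450683103), np.float64(154.6823794364006)) eye (np.float64(221.36162444524484), np.float64(149.04990471632345))
```

View pics/v5.png

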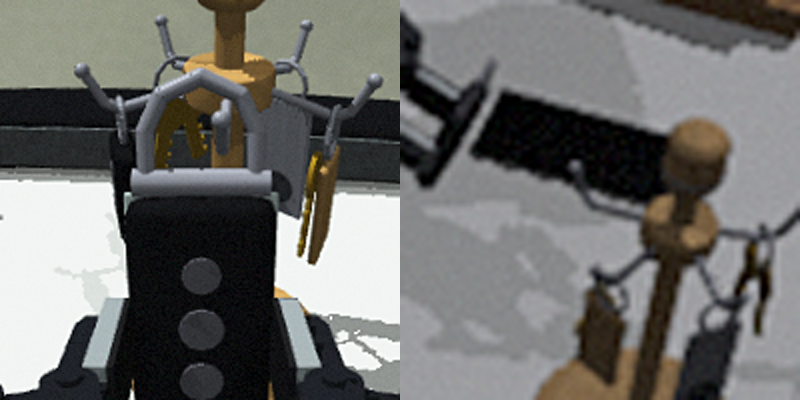

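The left panel (wrist view) shows the shackle opening at (202,130) with the free hook's tip ball inside it, at (222,110). The free hook faces the robot, also in the scene view at (578,170). I'll advance to the tip and then follow the hook's slope.

```bash
python3 -m creep '[[[0.0033,0.0027,0.02],[0,0,0]],[[0.0033,0.0027,0.02],[0,0,0]],[[-0.0045,0.0008,0.0107],[0,0,0]],[[-0.0044,0.0008,0.0107],[0,0,0]],[[-0.0044,0.0007,0.0106],[0,0,0]],[[0,0,0],[0,0,0]],[[0,0,0],[0,0,0]]]'
python3 - <<'E'
from h import *
s=ctrl.state();Rm=R.from_euler('xyz',s['ee_rot']).as_matrix()
print('eye',s['eef_pos']+Rm@[.054,0,-.001],Rm[:,0].round(3))
w=snap('wrist');a=snap('scene');b=snap('side')
c=lambda x,r0,r1,c0,c1:cv2.resize(x['img'][r0:r1,c0:c1],(400,400),interpolation=cv2.INTER_CUBIC)
cv2.imwrite('pics/v6.png',np.hstack([c(w,80,200,195,315),c(b,125,185,215,275)])[:,:,::-1])
E
```

```text
time_s: 16.95
eef_pos: [0.5415, 0.231, 0.1507]
ee_rot: [-3.139, -1.259, 0.082]
ft_force: [-1.0, -0.7, -1.2]
gripper_width: 0.0368
eye [0.55708409 0.23227058 0.20245796] [0.305 0.025 0.952]
```

View pics/v6.png

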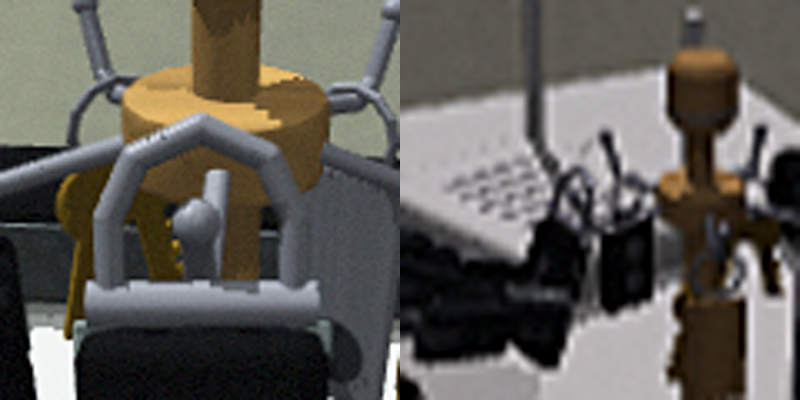

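The ball is centred in the opening, at (195,220) in the left panel. I'll continue inwards and down along the hook, then lower gently.

```bash
python3 -m creep '[[[-0.0043,0.0004,0.006],[0,0,0]],[[-0.0042,0.0004,0.006],[0,0,0]],[[-0.0042,0.0003,0.0057],[0,0,0]],[[0,0,0],[0,0,0]],[[0,0,0],[0,0,0]]]'
python3 -m creep '[[[-0.003,0,0.001],[0,0,0]],[[-0.003,0,0.001],[0,0,0]],[[-0.003,0,0.001],[0,0,0]],[[0,0,0],[0,0,0]],[[0,0,0],[0,0,0]]]'
python3 - <<'E'
from h import *
s=ctrl.state();Rm=R.from_euler('xyz',s['ee_rot']).as_matrix()
print('eye',s['eef_pos']+Rm@[.054,0,-.001],s['ft_force'])
w=snap('wrist');a=snap('scene');b=snap('side')
c=lambda x,r0,r1,c0,c1:cv2.resize(x['img'][r0:r1,c0:c1],(400,400),interpolation=cv2.INTER_CUBIC)
cv2.imwrite('pics/v7.png',np.hstack([c(w,80,200,195,315),c(a,110,190,270,350)])[:,:,::-1])
E
```

```text
time_s: 17.6
eef_pos: [0.555, 0.2309, 0.1335]
ee_rot: [-3.138, -1.26, 0.081]
ft_force: [0.4, 0.7, -0.4]
gripper_width: 0.0366
time_s: 18.1
eef_pos: [0.5549, 0.2311, 0.1244]
ee_rot: [-3.137, -1.26, 0.08]
ft_force: [0.4, -0.3, -0.7]
gripper_width: 0.0365
eye [0.57034325 0.23237404 0.17614336] [ 0.41231855 -0.25751556 -0.68733047]
```

View pics/v7.png

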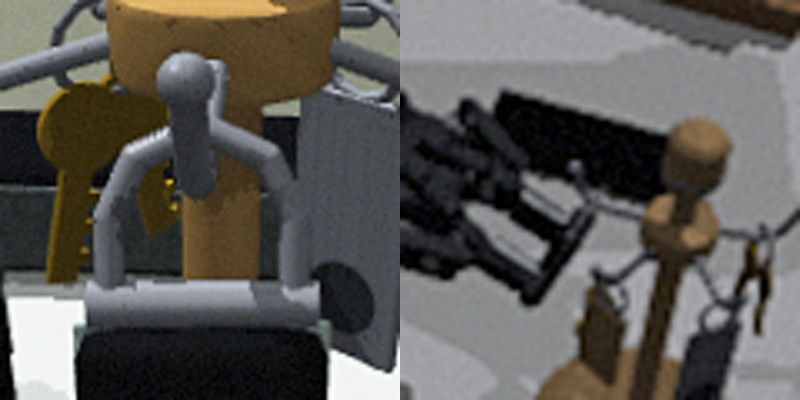

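The wire now runs through the shackle, with the crook under the bow at (190,180). I'll tilt the key closer to vertical about the bow, then lower it until it touches.

```bash
python3 -m creep '[[[0,0,0.0037],[0,3.3,0]],[[0,0,0.0037],[0,3.3,0]],[[0,0,0.0037],[0,3.4,0]],[[0,0,0],[0,0,0]],[[0,0,0],[0,0,0]]]'
python3 -m creep '[[[-0.0015,0,0],[0,0,0]],[[-0.0015,0,0],[0,0,0]],[[0,0,0],[0,0,0]],[[0,0,0],[0,0,0]]]'
python3 - <<'E'
from h import *
s=ctrl.state();Rm=R.from_euler('xyz',s['ee_rot']).as_matrix()
print('eye',s['eef_pos']+Rm@[.054,0,-.001],s['ft_force'],s['joint_positions'].round(2),Rm[:,2].round(3))
E
```

```text
time_s: 18.75
eef_pos: [0.5656, 0.232, 0.1208]
ee_rot: [-3.135, -1.432, 0.078]
ft_force: [-0.4, 0.2, -1.4]
gripper_width: 0.0364
time_s: 19.15
eef_pos: [0.5652, 0.232, 0.1199]
ee_rot: [-3.125, -1.436, 0.068]
ft_force: [-0.6, -0.5, -0.7]
gripper_width: 0.0363
eye [0.57140749 0.23241922 0.17350704] [-0.55726696 -0.50754701 -0.69825143] [ 0.53  0.87  2.62  3.59  1.75 -1.42] [ 0.987  0.084 -0.134]
```

```bash
python3 -m creep '[[[0,0,0],[0,0,0]],[[0,0,0],[0,0,0]],[[0,0,0],[0,0,0]],[[0,0,0],[0,0,0]],[[0,0,0],[0,0,0]],[[0,0,0],[0,0,0]],[[0,0,0],[0,0,0]],[[0,0,0],[0,0,0]]]' -0.15
python3 - <<'E'
from h import *
w=snap('wrist');a=snap('scene')
c=lambda x,r0,r1,c0,c1:cv2.resize(x['img'][r0:r1,c0:c1],(400,400),interpolation=cv2.INTER_CUBIC)
cv2.imwrite('pics/v8.png',np.hstack([c(w,80,280,155,355),c(a,110,190,270,350)])[:,:,::-1])
E
```

```text
time_s: 19.95
eef_pos: [0.5652, 0.232, 0.1189]
ee_rot: [-3.13, -1.435, 0.073]
ft_force: [-0.5, -0.9, -0.5]
gripper_width: 0.049
```

View pics/v8.png

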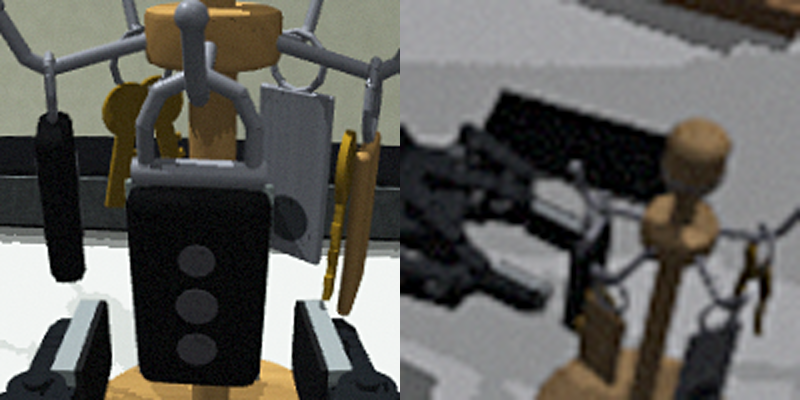

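The key hangs on the crook with both pads clear of it. I'll back straight out.

```bash
python3 -m creep '[[[0,0,-0.005],[0,0,0]],[[0,0,-0.01],[0,0,0]],[[0,0,-0.012],[0,0,0]],[[0,0,-0.015],[0,-2,0]],[[0,0,-0.015],[0,-3,0]],[[0,0,-0.015],[0,-3,0]],[[0,0,0],[0,0,0]],[[0,0,0],[0,0,0]]]'
python3 -m creep '[[[0,0,-0.01],[0,-3,0]],[[0,0,-0.01],[0,-3,0]],[[0,0,0],[0,0,0]],[[0,0,0],[0,0,0]],[[0,0,0],[0,0,0]],[[0,0,0],[0,0,0]],[[0,0,0],[0,0,0]],[[0,0,0],[0,0,0]]]'
python3 -m creep '[[[0,0,0],[0,0,0]],[[0,0,0],[0,0,0]],[[0,0,0],[0,0,0]],[[0,0,0],[0,0,0]],[[0,0,0],[0,0,0]],[[0,0,0],[0,0,0]],[[0,0,0],[0,0,0]],[[0,0,0],[0,0,0]]]'
python3 - <<'E'
from h import *
w=snap('wrist');a=snap('scene');o=cv2.imread('pics/scene0.png')[:,:,::-1]
for i in range(8): 
    p=w['img'].astype(int); w=snap('wrist')
print('motion px',(np.abs(w['img'].astype(int)-p).max(2)>40)[80:260,150:360].sum())
d=(np.abs(a['img'].astype(int)-o).max(2)>60);d[:200]=0;n,l,st,c=cv2.connectedComponentsWithStats(d.astype(np.uint8));print([x.tolist() for x in st[1:] if x[4]>15])
s=ctrl.state();print(s['ft_force'],s['dq'].round(3))
tip=onz(a,0,0,.2)
cv2.imwrite('pics/v9.png',np.hstack([cv2.resize(w['img'][60:290,140:370],(400,400)),cv2.resize(a['img'][110:190,270:350],(400,400),interpolation=cv2.INTER_CUBIC)])[:,:,::-1])
E
```

```text
time_s: 20.85
eef_pos: [0.4974, 0.2303, 0.1326]
ee_rot: [-3.135, -1.296, 0.076]
ft_force: [-0.4, -0.9, -0.3]
gripper_width: 0.049
time_s: 21.65
eef_pos: [0.4788, 0.2284, 0.1368]
ee_rot: [-3.141, -1.188, 0.081]
ft_force: [-0.4, -0.4, 0.4]
gripper_width: 0.049
time_s: 22.45
eef_pos: [0.4787, 0.2285, 0.1377]
ee_rot: [-3.139, -1.189, 0.078]
ft_force: [0.2, 0.0, -0.7]
gripper_width: 0.0492
motion px 0
[[10, 200, 65, 44, 2047], [67, 201, 57, 47, 479], [215, 200, 17, 6, 61], [276, 210, 11, 14, 58], [83, 221, 11, 13, 42], [298, 226, 10, 13, 32], [222, 234, 34, 20, 355], [248, 234, 9, 6, 20]]
[ 0.19117682  0.77247249 -1.2549766 ] [-0.001  0.     0.     0.    -0.    -0.001]
```

```bash
python3 - <<'E'
from h import *
w=snap('wrist');print('predicted fob centre px',proj(w,[.5655,.2335,.122],True))
m=((w['img'].max(2)<60)*255).astype(np.uint8);n,l,st,c=cv2.connectedComponentsWithStats(m)
for i in range(1,n):
    if st[i,4]>600 and 200<c[i][0]<310:
        o,d=ray(w,*c[i],True);p=o+d*(.5655-o[0])/d[0];print(st[i],c[i].round(1),p.round(4))
E
```

```text
predicted fob centre px (np.float64(257.20595403881134), np.float64(170.3670371138254))
[ 106   74  194  126 9750] [214.  128.9] [0.5655 0.2656 0.1584]
[    9   231   478   153 40554] [230.1 327.8] [ 0.5655  0.2755 -0.1875]
```

```bash
python3 - <<'E'
from h import *
w=snap('wrist');m=w['img'].max(2)<60
for v in range(130,205,10):
    x=np.flatnonzero(m[v,215:300])+215
    if len(x):
        o,d=ray(w,x.mean(),v,True);p=o+d*(.5655-o[0])/d[0];print(v,x.min(),x.max(),len(x),p.round(4))
E
```

```text
130 215 298 79 [0.5655 0.2344 0.1584]
140 215 295 62 [0.5655 0.2284 0.1502]
150 215 282 49 [0.5655 0.2339 0.1412]
160 236 282 47 [0.5655 0.2321 0.1321]
170 236 281 46 [0.5655 0.2325 0.1224]
180 237 280 44 [0.5655 0.2324 0.1123]
190 237 280 44 [0.5655 0.2323 0.1017]
```

```bash
python3 -c "from bench import ctrl;print(ctrl.hand_in())"
```

```text
the job is handed in; nothing more can be done
None
```

The car key is hanging by its shackle on the empty hook, and that hook faces the near edge. I handed the job in at about 23 s on the robot clock; the limit is 70 s.

I turned the carousel about 117° clockwise by its knob, letting go and re-centring the grip once on the way. Then I picked up the black key with the shackle, swung the wrist round to bring it upright, threaded the shackle over the hook tip, lowered it, let go and backed out.

**Last checks:**
- **Key at rest:** it hangs vertically, and two wrist frames in a row showed no movement. Its centre is at y = 0.232, against a turning axis at about 0.2335. That puts the hook about 1° off straight.
- **Hook angle before hanging:** the wrist view gave 180.5° and the scene view gave 177°. They disagree by about 3°, which is roughly the pixel and calibration error.
- **Other objects:** comparing scene images from the start and after backing out, I put the changes in the part I compared down to the robot, shadows and the picked-up key. I saw no sign that the remotes, tealight or tin had moved. The comparison left out the upper half of the image, where the phone and carousel are.
- **Forces:** the largest reading I saw was about 17 N, at the knob while the grip was off-centre. The gripper was clear of everything at the end.

The image viewer's limit meant I could not look at the final picture, so the final state rests on measurements from the images and on the view just after I let go.

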